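# Shift the jar roller to green

### The job

Set the jar roller's speed: push its black-knobbed gear lever through the gate, out of the middle lane and all the way into the slot marked with the green dot. Only push the knob with the fingers, never grip it and never shove hard; do not run the lever into a slot of another colour on the way, and do not disturb the bottles and other things standing around. Finish with the hand clear.

Things in the scene. Friction and masses are not known exactly. Their poses are not given: they have to be found in the camera images.
- jar_roller: Blue bench-top jar roller, fixed: gear housing 150 x 150 mm with a steel gate plate on top, 100 mm above the bench. On its left a roller deck, out to 265 mm along +y, with a white jar lying on it (jar top 132 mm above the bench, from y = 108 to 220 mm). Origin on the bench under the gate's centre; x away from the robot (fore), y left, z up
- gate_centre (a point): Gate's centre on the plate's top. Gate: three lanes along the jar roller's x, at y = -28, 0, +28 mm, 14 mm wide, joined by one cross channel along y at x = 0, 18 mm wide, round corners. The stem's axis stops, a little springily, at x = +26 and -26 mm, the lanes' dead ends, and sideways at about y = +30 and -30 mm, the outer walls
- gear_lever: The gear lever: steel stem 10 mm thick with a black ball knob 34 mm across. Origin at its pivot, 15 mm above the bench under the gate's centre; z along the stem toward the knob. It starts somewhere in the middle lane, stays where it is left (friction: about 2 N at the knob moves it, no springs or detents), and cannot come out
- knob (a point): Centre of the black ball knob, 130 mm from the pivot along the lever. Upright it is 145 mm above the bench, at the dead end of an outer slot about 133 mm; there it is about 37 mm fore or aft and 39 to 42 mm left or right of the gate's centre
- stem (a point): Point on the stem's axis 85 mm from the pivot, level with the gate plate's top when upright; at the dead end of an outer slot it lies about 21 mm horizontally from that slot's dot
- lever_fore (a joint): Lean of the lever along the lanes, rad: 0 upright (cross channel), positive toward the jar roller's +x; ends of the outer slots at about +0.28 and -0.28, of the middle lane +0.30 and -0.30
- lever_side (a joint): Lean of the lever across the lanes, rad: 0 in the middle lane, positive toward the jar roller's +y; outer lanes at about +0.32 and -0.32 (against their outer walls +0.34 and -0.34)
- green_mark: Green dot, a disc 16 mm across and 1.5 mm high inlaid on the gate plate at the end of one of the four outer slots (which one varies), in line with its lane and 45 mm fore or aft of the plate's centre. Origin at its centre; axes parallel to the jar roller's
- red_mark: Red dot, a disc 16 mm across and 1.5 mm high inlaid on the gate plate at the end of one of the four outer slots (which one varies), in line with its lane and 45 mm fore or aft of the plate's centre. Origin at its centre; axes parallel to the jar roller's
- blue_mark: Blue dot, a disc 16 mm across and 1.5 mm high inlaid on the gate plate at the end of one of the four outer slots (which one varies), in line with its lane and 45 mm fore or aft of the plate's centre. Origin at its centre; axes parallel to the jar roller's
- yellow_mark: Yellow dot, a disc 16 mm across and 1.5 mm high inlaid on the gate plate at the end of one of the four outer slots (which one varies), in line with its lane and 45 mm fore or aft of the plate's centre. Origin at its centre; axes parallel to the jar roller's
- bottle_g: Small bottle with amber contents and white cap, 27 mm across, 70 mm high, close to the right side of the gear housing, loose, a bystander. Origin at the centre of its underside, z along its height
- bottle_blue: Small blue bottle with white cap, 27 mm across, 70 mm high, behind the jar roller, loose, a bystander. Origin at the centre of its underside, z along its height
- bottle_h: Small bottle with amber contents and white cap, 27 mm across, 70 mm high, behind the jar roller, loose, a bystander. Origin at the centre of its underside, z along its height
- bottle_d: Bottle with amber contents and white cap, 34 mm across, 92 mm high, behind the jar roller, loose, a bystander. Origin at the centre of its underside, z along its height
- jar_c: White cream jar with black lid, 44 mm across, 35 mm high, behind the jar roller, loose, a bystander. Origin at the centre of its underside, z along its height
- timer: White kitchen timer with three buttons, 64 x 64 x 19 mm, to the right on the bench, loose, a bystander. Origin at the centre of its underside, z along its height

How it is judged:
At the end, for the whole second after the job is handed in: The stem point stands within 24.5 mm of the green dot's centre, seen from above (at the green slot's dead end it is about 21 mm away, so it is within about 3 mm of the end), and the lever is at rest (horizontal distance between stem and green_mark below 0.0245 m and velocity of joint lever_fore between -0.05 and 0.05 rad/s and velocity of joint lever_side between -0.05 and 0.05 rad/s); the robot touches nothing.
It fails at once if the lever is run into the slot of another colour (horizontal distance between stem and red_mark below 0.0245 m or horizontal distance between stem and blue_mark below 0.0245 m or horizontal distance between stem and yellow_mark below 0.0245 m).
It fails at once if the lever is gripped or shoved hard: more than 38 N between fingers and lever (contact force between the fingers and gear_lever above 38 N).
It fails at once if a bystander is moved by more than 15 mm, lifted or knocked over (distance of any of bottle_g, bottle_blue, bottle_h, bottle_d, jar_c, timer from where it was at the start of the episode above 0.015 m or angle between any of bottle_g, bottle_blue, bottle_h, bottle_d, jar_c, timer's own z axis and vertical above 0.3 rad).
It also fails if it takes over 54 s, if anything falls off the work surface, if the arm or the gripper's body presses on something with over 40 N, if the wrist force passes 120 N, or if a joint passes its speed limit or range.

### The arm

A 6-joint arm with a two-finger parallel gripper is mounted at the origin on a cart in front of the work surface, level with it; the furniture and walls round the work are solid. World frame = base frame: x ahead of the robot, y to its left, z up, the work surface at z = 0. Lengths are in m, angles in rad, forces in N, time in s.
With the tool pointing down it reaches from about 0.375 to 0.9 m from the base axis. Payload 3.1 kg.
Tool frame: the origin (TCP) lies on the front face of the gripper's body, between the roots of the fingers; the fingertips stand 70 mm ahead of it and the grasp point (between the pads) lies 51 mm ahead of it; z points along the fingers, y is the line along which they close (so a half turn about z gives the same grasp; the last joint's range is limited). The gripper opens to 87 mm and grips with 3 to 60 N. Pads are 19 mm wide; open, the fingers measure 117 mm over their backs; the gripper's body (75 mm by 190 mm) begins 51 mm behind the grasp point.
Start: joints at [1.046, 0.527, 1.433, -0, 1.181, -0.178], TCP at [0.212, 0.588, 0.292] pointing down, gripper open.
Joint ranges: [-3.08, 3.08], [-0.75, 2.2], [0.22, 2.44], [-1.43, 4.57], [0, 2.65], [-2.85, 2.85]. Speed limits (rad/s): [2.79, 2.79, 3.14, 3.14, 3.14, 3.14].

### API

Orientations are given as a unit quaternion [x, y, z, w].
In Python, from rig import robot, cams, ticket gives the robot as it stands. The module is installed in compiled form; this text tells all that it offers.
- The arm moves only by the shell command python3 -m crank 'ROWS' [FORCE]. ROWS is JSON, a list of rows, each a list of 7 numbers: the shift along the tool's x, y, z in cm, then the turn, a rotation vector about the tool's x, y, z in rad, then the closure, from 0 (fully open) to 1 (shut). A call has 1 to 5 rows; each row shifts and turns the commanded pose from where the row before left it, along the tool's axes as they then stand; what a row does not reach is not made up. A row lasts 1/8 s, in which the tool goes at most 62.5 mm and 10.7 degrees, less where a joint would pass 70% of its speed; a pose out of reach is approached as far as the arm can. A call is refused whole if a number of a shift passes 6.25 or a number of a turn 0.188, either way. A call with a gripper value outside its range is refused whole. The fingers move at their own pace and stop on an object; FORCE is the grip in N (left out, the last holds). Time passes only in rows, so rows that do not move let the fingers close. It gives the time, the measured TCP pose, the force, the opening and the grip force at its end, in the units of the state.
- robot.get_obs(): the state, without advancing time (a new reading comes with each control period).
- cams.camera(name): name is "scene" or "top"; returns the picture (420x560x3 uint8, red, green, blue); there is no depth.
- cams.camera_info(name): a dict with "intrinsics" (3x3 intrinsics, pixels), "dist" ([k1, k2, p1, p2, k3] as OpenCV has them; the pictures are not rectified), "pose" (4x4, takes a point from camera to world coordinates). Camera axes: x right, y down, z forward; pixel columns grow to the right and rows downward; lengths in m; the calibration is good to about 2 mm. A picture is of the moment at which its call begins. camera_info takes no time and is no camera call.
- ticket.hand_in(): hands the job in; it is judged then, once.
The state is a dict: "time": time; "q": joint angles; "joint_velocities": joint speeds; "joint_torque": joint torques, N m; "position": TCP position; "tool_rot": TCP orientation; "ft_force": force on the tool from outside, world axes, zero at the start; "moment": the same for the moment, N m; "grip_width": finger opening in m; "grip_force": force on a finger pad.
Only numpy, scipy, OpenCV 4.12 (cv2) and the standard library are available. Lean on these libraries where they do the work, as an engineer would, in place of code of your own. Each camera call takes 0.05 s, during which the arm holds its last target. There are 200 camera calls.

## Working session

There is one attempt and no reset: what is moved stays moved. The work goes in short steps, Python scripts to look and compute and a shell command to move; the robot and the scene stay as the last step left them, time stands still between calls to the robot, and variables do not carry over. Pictures are saved under pics/ and viewed, at most 10 in all, crops included, and the job is handed in when it is done.

```bash
mkdir -p pics; python3 - <<'E'
from rig import robot,cams
import cv2,numpy as np
o=robot.get_obs();print({k:np.round(o[k],3) for k in('time','position','tool_rot','grip_width')})
for n in('scene','top'):
    im=cams.camera(n);cv2.imwrite(f'pics/{n}0.png',im[:,:,::-1]);i=cams.camera_info(n);print(n,np.round(i['intrinsics'],1).tolist(),np.round(i['dist'],3),np.round(i['pose'],3).tolist())
E
```

```text
{'time': np.float64(0.0), 'position': array([0.212, 0.588, 0.291]), 'tool_rot': array([ 0.172,  0.985, -0.001, -0.   ]), 'grip_width': np.float64(0.087)}
scene [[516.2, 0.0, 284.3], [0.0, 516.2, 210.9], [0.0, 0.0, 1.0]] [-0.139  0.     0.     0.     0.   ] [[0.861, -0.399, 0.314, 0.005], [-0.508, -0.688, 0.519, -0.641], [0.009, -0.606, -0.795, 1.214], [0.0, 0.0, 0.0, 1.0]]
top [[442.1, 0.0, 281.6], [0.0, 442.1, 215.0], [0.0, 0.0, 1.0]] [0.03 0.   0.   0.   0.  ] [[-0.022, -0.997, 0.072, 0.374], [-1.0, 0.021, -0.016, 0.115], [0.014, -0.073, -0.997, 1.531], [0.0, 0.0, 0.0, 1.0]]
```

View pics/scene0.png

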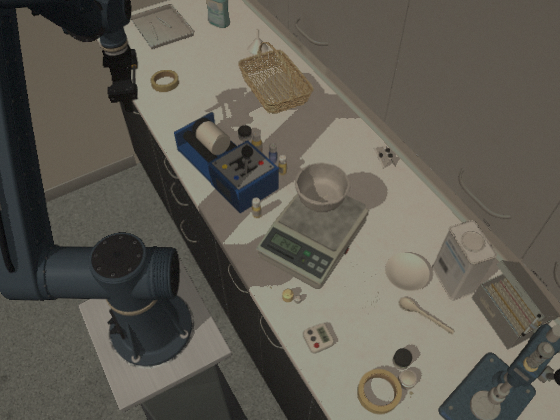

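View pics/top0.png

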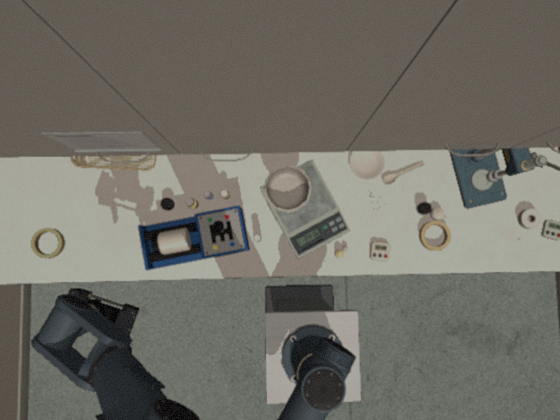

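The roller is at about (221,231) in top and (245,170) in scene. I'll enlarge both views.

```bash
cat > h.py <<'E'
from rig import robot,cams
import cv2,numpy as np
def ray(n,uv):
    i=cams.camera_info(n);p=np.array(i['pose'])
    x=cv2.undistortPoints(np.array([[uv]],float),np.array(i['intrinsics']),np.array(i['dist'])).ravel()
    return p[:3,3],p[:3,:3]@np.array([x[0],x[1],1])
def onz(n,uv,z):
    c,d=ray(n,uv);return c+d*(z-c[2])/d[2]
def proj(n,P):
    i=cams.camera_info(n);p=np.linalg.inv(np.array(i['pose']))
    return cv2.projectPoints(np.array([P],float),cv2.Rodrigues(p[:3,:3])[0],p[:3,3],np.array(i['intrinsics']),np.array(i['dist']))[0].ravel()
E
python3 - <<'E'
import cv2,numpy as np
a=cv2.imread('pics/scene0.png')[130:220,200:300];b=cv2.imread('pics/top0.png')[195:275,190:270]
cv2.imwrite('pics/c0.png',np.hstack([cv2.resize(a,(444,400),interpolation=cv2.INTER_CUBIC),cv2.resize(b,(350,350),interpolation=cv2.INTER_CUBIC,dst=None) if 0 else cv2.resize(b,(356,400),interpolation=cv2.INTER_CUBIC)]))
from h import *
for n,(r0,r1,c0,c1) in dict(scene=(130,220,200,300),top=(195,275,190,270)).items():
    im=cv2.imread(f'pics/{n}0.png');hsv=cv2.cvtColor(im,cv2.COLOR_BGR2HSV)
    for col,(lo,hi) in dict(red=(0,8),orange_yel=(12,35),green=(40,85)).items():
        m=cv2.inRange(hsv,(lo,90,50),(hi,255,255));k=np.zeros_like(m);k[r0:r1,c0:c1]=m[r0:r1,c0:c1]
        N,_,s,c=cv2.connectedComponentsWithStats(k)
        for j in range(1,N):
            if s[j,4]>4: print(n,col,s[j,4],c[j].round(1),onz(n,c[j],.1).round(4))
E
```

```text
scene red 21 [260.5 162.4] [0.4752 0.2747 0.1   ]
scene orange_yel 44 [256.5 142.7] [0.5037 0.3515 0.1   ]
scene orange_yel 58 [282.6 167.9] [0.52   0.2234 0.1   ]
scene orange_yel 23 [224.2 166.1] [0.3767 0.3151 0.1   ]
scene orange_yel 30 [256.  208.7] [0.3818 0.1311 0.1   ]
scene orange_yel 5 [257.6 216.6] [0.3728 0.1054 0.1   ]
top red 15 [226.9 216.5] [0.4764 0.2693 0.1   ]
top orange_yel 28 [194.  204.8] [0.5168 0.3752 0.1   ]
top orange_yel 19 [214.8 247. ] [0.379  0.3095 0.1   ]
top green 10 [209.7 219.6] [0.4677 0.3249 0.1   ]
```

View pics/c0.png

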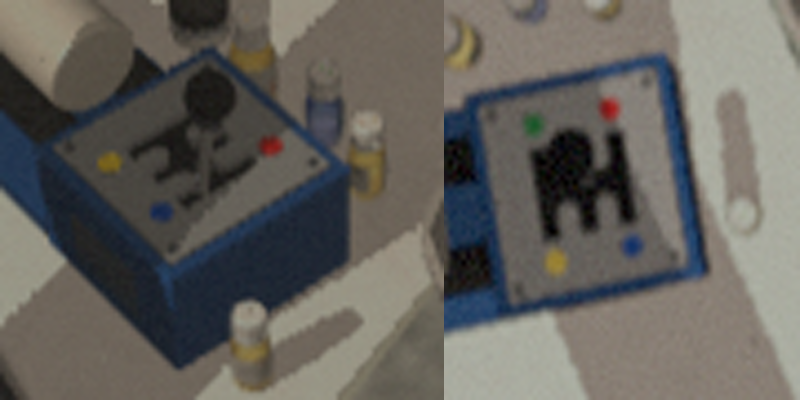

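Seen from above, with up as fore and left as +y, green is fore-left, red fore-right, yellow aft-left and blue aft-right. The knob leans fore in the middle lane, at about scene (247,152) and top (218.5,225). The plan is to pull it aft to the cross channel, push it left, then push it fore. I'll work out the frame and knob position, and in the same turn rotate and close the hand where it is.

```bash
cat >> h.py <<'E'
YAW=0.155;C=np.array([.4268,.2922])
Rl=np.array([[np.cos(YAW),-np.sin(YAW)],[np.sin(YAW),np.cos(YAW)]])
def loc(p): return (Rl.T@(np.array(p)[:2]-C)*1000).round(1)
def hand():
    o=robot.get_obs();p=np.array(o['position']);from scipy.spatial.transform import Rotation as R
    M=R.from_quat(o['tool_rot']).as_matrix()
    print('t',o['time'],'hand local mm',loc(p),'tipz',round((p[2]-.07)*1000,1),'yaw of tool y rel',round(np.arctan2(M[1,1],M[0,1])-np.pi/2-YAW,3),'F',np.round(o['ft_force'],1),'w',o['grip_width'])
def tri(a,b):
    c1,d1=ray('scene',a);c2,d2=ray('top',b)
    s=np.linalg.lstsq(np.c_[d1,-d2],c2-c1,rcond=None)[0];return (c1+d1*s[0]+c2+d2*s[1])/2
E
python3 - <<'E'
from h import *
print('knob tri',tri((247.3,151.8),(218.5,225)))
for n,uv in(('scene',(247.3,151.8)),('top',(218.5,225))): print('knob',loc(onz(n,uv,.141)))
for k,n,uv in(('red','scene',(260.5,162.4)),('yel','scene',(224.2,166.1)),('blue','scene',(236.3,177.5)),('red','top',(226.9,216.5)),('yel','top',(214.8,247)),('green','top',(209.7,219.6)),('blue','top',(232.5,244))): print(n,k,loc(onz(n,uv,.1015)))
E
python3 -m crank '[[0,0,0,0,0,-0.167,1],[0,0,0,0,0,-0.167,1],[0,0,0,0,0,-0.167,1],[0,0,0,0,0,0,1]]' 10
python3 -c "from h import *;hand()"
```

```text
knob tri [0.44532581 0.29202885 0.14473108]
knob [18.6  1.2]
knob [20.3 -3.8]
scene red [ 44.2 -25.9]
scene yel [-46.7  29.2]
scene blue [-45.3 -28.6]
top red [ 45.5 -30.4]
top yel [-44.6  24.2]
top green [45.3 25.8]
top blue [-45.2 -33.3]
time: 0.6
position: [0.2116, 0.5878, 0.2917]
tool_rot: [-0.077, 0.997, -0.0, -0.0]
ft_force: [1.2, -0.1, 0.5]
grip_width: 0.0547
grip_force: 0.0
t 0.6 hand local mm [-167.   325.2] tipz 221.7 yaw of tool y rel -0.002 F [ 1.2 -0.1  0.5] w 0.05473405151128318
```

```bash
python3 -m crank '[[-2.85,-4.1,0,0,0,0,1],[-2.85,-4.1,0,0,0,0,1],[-2.85,-4.1,0,0,0,0,1],[-2.85,-4.1,0,0,0,0,1]]' >/dev/null
python3 -m crank '[[-2.85,-4.1,0,0,0,0,1],[-2.85,-4.1,0,0,0,0,1],[-2.85,-4.1,0,0,0,0,1],[-2.85,-3.9,0,0,0,0,1],[0,0,0,0,0,0,1]]' >/dev/null
python3 - <<'E'
from h import *
hand()
a=cams.camera('scene')[110:230,180:320,::-1];b=cams.camera('top')[185:275,170:270,::-1]
cv2.imwrite('pics/c1.png',np.hstack([cv2.resize(a,(420,360),interpolation=cv2.INTER_CUBIC),cv2.resize(b,(380,360),interpolation=cv2.INTER_CUBIC)]))
E
```

```text
t 1.725 hand local mm [63.5 -3.2] tipz 222.1 yaw of tool y rel -0.007 F [-0.4 -0.6  0.6] w 0.0005887054275486432
```

View pics/c1.png

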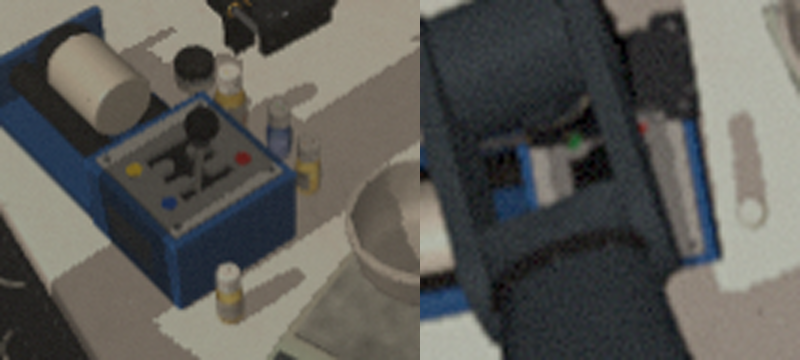

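The hand is fore of the knob and the lever hasn't moved. I'll descend and pull aft.

```bash
python3 -m crank '[[0,0,4.8,0,0,0,1],[0,0,4.8,0,0,0,1],[0,0,0,0,0,0,1]]' >/dev/null
python3 - <<'E'
from h import *
hand();o=robot.get_obs();print(proj('scene',np.array(o['position'])-[0,0,.07]))
cv2.imwrite('pics/c2.png',cv2.resize(cams.camera('scene')[90:230,180:330,::-1],(600,560),interpolation=cv2.INTER_CUBIC))
E
```

```text
t 2.2 hand local mm [57.7  0.3] tipz 123.1 yaw of tool y rel 0.001 F [-0.6 -0.   1.1] w 0.0006051975284302004
[258.48216063 150.14051052]
```

View pics/c2.png

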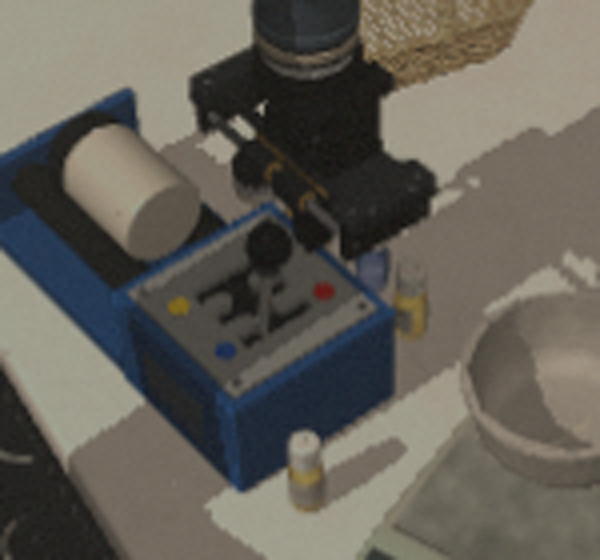

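The fingertips are just fore of the knob, at the height I wanted. Now I pull aft.

```bash
python3 -m crank '[[0.6,0,0,0,0,0,1],[0.6,0,0,0,0,0,1],[0.6,0,0,0,0,0,1],[0.6,0,0,0,0,0,1],[0.6,0,0,0,0,0,1]]' >/dev/null
python3 -c "
from h import *
hand()"
python3 -m crank '[[0,0,0,0,0,0,1]]'>/dev/null
python3 - <<'E'
from h import *
hand()
cv2.imwrite('pics/c3.png',cv2.resize(cams.camera('scene')[90:230,180:330,::-1],(600,560),interpolation=cv2.INTER_CUBIC))
E
```

```text
t 2.875 hand local mm [32.1 -0.3] tipz 127.1 yaw of tool y rel -0.0 F [2.1 1.  1.3] w 0.0004759676055238761
t 3.0 hand local mm [31.  -0.5] tipz 126.5 yaw of tool y rel 0.0 F [1.2 0.9 1. ] w 0.00045047954281460175
```

View pics/c3.png

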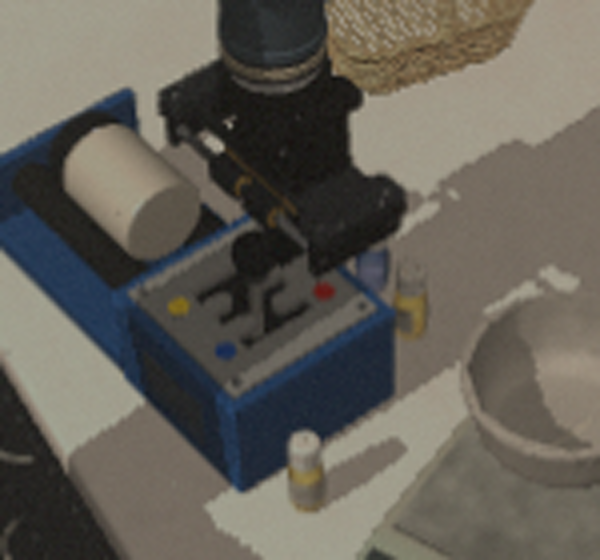

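The knob centre is now at about scene (242.7,153.8).

```bash
python3 -c "
from h import *
print(loc(onz('scene',(242.7,153.8),.1445)))"
python3 -m crank '[[0.3,0,0,0,0,0,1],[0.2,0,0,0,0,0,1],[0,0,0,0,0,0,1],[0,0,0,0,0,0,1]]' >/dev/null
python3 - <<'E'
from h import *
hand()
im=cams.camera('scene')[:,:,::-1];cv2.imwrite('pics/s4.png',im)
g=im.max(2);m=((g<42)*255).astype('uint8');k=np.zeros_like(m);k[140:165,228:258]=m[140:165,228:258]
N,_,s,c=cv2.connectedComponentsWithStats(k);print(s[1:],c[1:].round(1))
for r in g[142:168,228:262]: print(*r)
E
```

```text
[1.8 0.3]
t 3.55 hand local mm [26.2 -0.6] tipz 126.2 yaw of tool y rel 0.0 F [1.6 0.6 0.4] w 4.77441198077765e-05
[[229 140  29  25 313]
 [228 142   8   9  34]
 [245 161   6   4  11]] [[245.8 151.2]
 [231.2 145.8]
 [247.2 162.6]]
92 92 43 29 45 95 107 114 115 117 110 47 24 24 27 31 28 32 29 47 64 44 67 54 44 36 37 35 37 38 35 34 37 37
89 81 37 28 30 47 72 104 116 118 115 90 36 31 30 27 28 29 53 65 79 60 31 52 63 33 33 34 37 37 36 36 39 36
89 69 33 28 27 26 39 73 107 114 99 95 63 38 26 26 30 35 75 60 58 68 30 32 45 36 31 38 38 35 37 39 38 37
89 56 29 32 25 29 31 33 77 103 71 89 87 70 45 28 32 42 75 44 62 62 42 27 26 31 35 33 37 35 35 36 35 36
76 35 31 33 29 30 31 39 64 87 88 89 92 96 83 36 27 45 66 43 68 68 63 44 26 29 37 38 39 37 38 40 36 35
50 29 33 36 34 32 64 72 82 89 90 92 108 90 88 54 38 36 48 42 51 69 67 63 44 25 38 37 35 39 59 48 34 35
32 36 36 33 51 61 87 86 90 93 106 86 82 50 48 49 43 25 27 25 25 49 71 69 63 36 35 38 39 41 56 43 38 32
29 34 43 62 77 86 87 93 107 108 83 41 24 28 28 29 28 25 30 28 23 30 51 63 69 56 40 35 38 38 38 37 38 35
39 65 71 86 87 92 91 109 92 83 30 26 
[... 1107 characters left out ...]
7 54 37 30 30 24 29 23 31 38 44 46 55 60 65 56 48 34 36 61 71 76 75 74 75 73 78 87 90 94
72 68 56 54 35 32 29 34 28 27 31 27 30 47 57 63 66 54 52 33 27 33 48 73 77 75 79 75 78 77 84 97 97 96
65 55 37 32 27 40 59 61 61 48 25 28 32 46 64 69 59 34 31 32 46 63 67 73 78 77 78 73 75 76 76 97 97 99
73 39 30 40 60 65 78 77 75 70 33 30 30 44 63 66 59 29 27 34 67 76 77 74 78 75 72 69 69 72 74 84 91 89
76 59 40 64 77 77 75 77 78 70 35 30 29 40 63 68 63 31 27 39 70 77 74 76 73 66 69 53 55 65 72 73 80 78
74 77 64 77 74 79 76 75 73 66 34 27 27 38 61 65 66 25 28 35 62 69 73 71 69 64 56 34 40 52 67 74 77 78
76 78 76 75 77 75 75 67 63 55 32 26 30 39 64 65 67 30 25 26 50 60 69 64 54 44 35 30 43 68 72 76 75 74
```

```bash
python3 -m crank '[[-1.7,0,0,0,0,0,1],[0,-2.8,0,0,0,0,1],[0,-2.8,0,0,0,0,1],[0,0,0,0,0,0,1]]' >/dev/null
python3 -m crank '[[2.2,0,0,0,0,0,1],[2.1,0,0,0,0,0,1],[0,0,0,0,0,0,1],[0,0,0,0,0,0,1]]' >/dev/null
python3 - <<'E'
from h import *
hand()
cv2.imwrite('pics/c5.png',np.hstack([cv2.resize(cams.camera('scene')[120:200,200:290,::-1],(450,400),interpolation=cv2.INTER_CUBIC),cv2.resize(cams.camera('top')[195:265,190:250,::-1],(343,400),interpolation=cv2.INTER_CUBIC)]))
E
```

```text
t 4.6 hand local mm [  1.2 -56. ] tipz 126.4 yaw of tool y rel 0.001 F [-0.2  0.   0.5] w 0.0004851530287618991
```

View pics/c5.png

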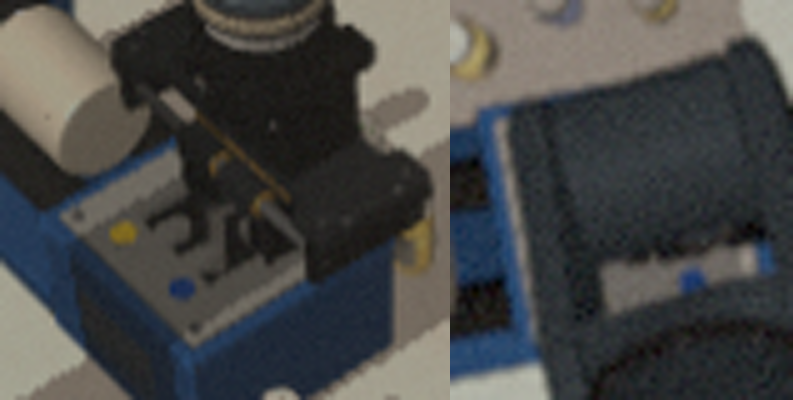

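The gripper now hides the knob, so I'll push left and watch the force.

```bash
python3 -m crank '[[0,1,0,0,0,0,1],[0,1,0,0,0,0,1],[0,1,0,0,0,0,1],[0,0.7,0,0,0,0,1],[0,0,0,0,0,0,1]]' >/dev/null; python3 -c "
from h import *
hand()"
python3 -m crank '[[0,0.7,0,0,0,0,1],[0,0.6,0,0,0,0,1],[0,0,0,0,0,0,1]]' >/dev/null; python3 -c "
from h import *
hand()"
```

```text
t 5.325 hand local mm [  0.3 -18.9] tipz 126.3 yaw of tool y rel 0.001 F [-0.2 -0.3  0.5] w 0.0004251604584013852
t 5.7 hand local mm [ 0.2 -6.1] tipz 126.2 yaw of tool y rel 0.001 F [-1.3  0.1 -0.6] w 0.00039743077314926905
```

```bash
python3 -m crank '[[0,0.5,0,0,0,0,1],[0,0,0,0,0,0,1]]' >/dev/null; python3 -c "
from h import *
hand()"
python3 -m crank '[[0,0.5,0,0,0,0,1],[0,0,0,0,0,0,1]]' >/dev/null; python3 - <<'E'
from h import *
hand()
cv2.imwrite('pics/c6.png',np.hstack([cv2.resize(cams.camera('scene')[120:200,200:290,::-1],(450,400),interpolation=cv2.INTER_CUBIC),cv2.resize(cams.camera('top')[195:265,190:250,::-1],(343,400),interpolation=cv2.INTER_CUBIC)]))
E
```

```text
t 5.95 hand local mm [ 0.2 -1.3] tipz 126.1 yaw of tool y rel 0.0 F [-1.2 -0.6 -0.4] w 0.0006985094645713516
t 6.2 hand local mm [0.2 3.8] tipz 126.1 yaw of tool y rel 0.0 F [-0.7 -1.3 -1.3] w 0.0002944962161842138
```

View pics/c6.png

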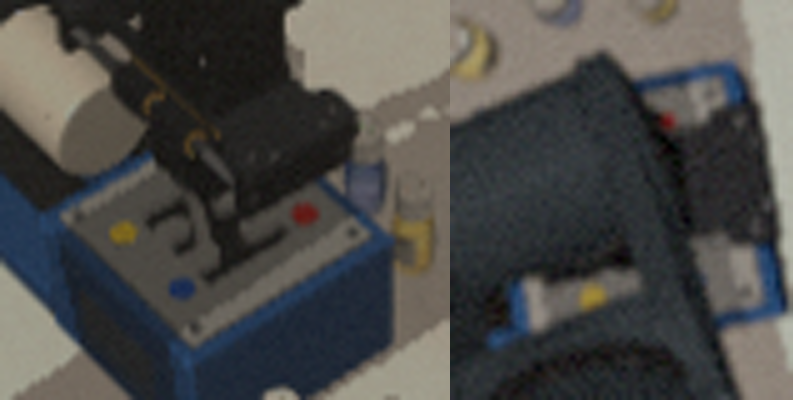

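The knob is hidden behind the hand and no slot in view holds the stem. I'll go on until I feel the wall.

```bash
for i in 1; do :; done
python3 -m crank '[[0,0.4,0,0,0,0,1],[0,0,0,0,0,0,1]]' >/dev/null; python3 -c "
from h import *
hand()"
python3 -m crank '[[0,0.3,0,0,0,0,1],[0,0,0,0,0,0,1]]' >/dev/null; python3 -c "
from h import *
hand()"
```

```text
t 6.55 hand local mm [0.3 7.7] tipz 126.2 yaw of tool y rel 0.0 F [ 0.4 -1.2 -1.5] w 0.000608182110397515
t 6.8 hand local mm [ 0.3 10.7] tipz 126.2 yaw of tool y rel 0.0 F [ 0.2 -2.  -0.8] w 0.0002678053206781611
```

```bash

python3 -m crank '[[0,0.2,0,0,0,0,1],[0,0,0,0,0,0,1]]' >/dev/null; python3 -c "
from h import *
hand()"
python3 -m crank '[[0,0.2,0,0,0,0,1],[0,0,0,0,0,0,1]]' >/dev/null; python3 -c "
from h import *
hand()"
```

```text
t 7.05 hand local mm [ 0.3 12.6] tipz 126.2 yaw of tool y rel 0.0 F [ 0.7 -1.2 -1.1] w 0.0006530444682439415
t 7.3 hand local mm [ 0.3 14.6] tipz 126.2 yaw of tool y rel 0.0 F [ 0.2 -1.4 -1.5] w 0.000538260664762449
```

```bash

python3 -m crank '[[0,0.2,0,0,0,0,1],[0,0,0,0,0,0,1]]' >/dev/null; python3 -c "
from h import *
hand()"
python3 -m crank '[[0,0.2,0,0,0,0,1],[0,0,0,0,0,0,1]]' >/dev/null; python3 - <<'E'
from h import *
hand()
cv2.imwrite('pics/c7.png',cv2.resize(cams.camera('scene')[120:200,200:290,::-1],(675,600),interpolation=cv2.INTER_CUBIC))
E
```

```text
t 7.55 hand local mm [ 0.3 16.6] tipz 126.3 yaw of tool y rel 0.0 F [-0.2 -2.4 -1.1] w 0.0006889310537982417
t 7.8 hand local mm [ 0.2 18.2] tipz 126.1 yaw of tool y rel 0.001 F [ 0.5 -3.1 -2.5] w 0.000504687483574953
```

View pics/c7.png

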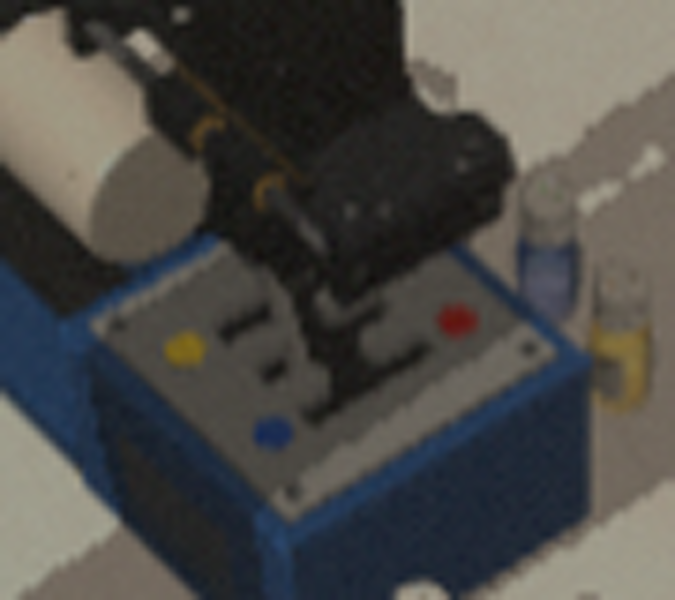

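The force is rising and the hand lags its command, so the lever is against the outer wall of the left lane. Next I go round behind the knob.

```bash

python3 -m crank '[[0,-1.2,0,0,0,0,1],[2.8,0,0,0,0,0,1],[2.8,0,0,0,0,0,1],[0,0,0,0,0,0,1]]' >/dev/null; python3 - <<'E'
from h import *
hand()
im=cams.camera('scene')[:,:,::-1];cv2.imwrite('pics/s8.png',im);t=cams.camera('top')[:,:,::-1];cv2.imwrite('pics/t8.png',t)
w=lambda x,y,z:np.r_[C+Rl@np.array([x,y])/1000,z]
u=proj('scene',w(0,41,.138));print(u,proj('top',w(0,41,.138)))
g=im.max(2);c,r=u.round().astype(int)
print(c-16,r-14)
for row in g[r-14:r+15,c-16:c+17]: print(' '.join('%3d'%v for v in row))
E
```

```text
t 8.35 hand local mm [-57.6   6.3] tipz 126.4 yaw of tool y rel 0.0 F [0.1 0.3 0. ] w 0.0001446165910824301
[233.99210131 147.73049767] [205.57674092 233.90951372]
218 134
 25  29  25  29  23  30  29  31  30  28  23  27  25  30  29  29  25  29  26  23  28  37  27  30  23  32  34  37  34  36  31  30  46
 24  25  23  24  23  29  28  25  23  27  22  23  31  26  27  30  24  29  28  26  30  52  39  29  29  32  30  30  32  30  35  47  60
 25  27  27  32  29  28  26  28  24  24  32  27  25  28  28  19  26  27  25  25  27  68  56  40  48  33  37  48  49  50  51  63  69
 25  29  27  27  30  24  25  29  29  21  27  25  28  18  26  23  28  24  28  29  28  65  64  61  68  55  51  67  64  74  75  81  83
 28  27  27  25  22  27  21  29  26  22  27  28  25  24  28  26  27  26  29  23  26  74  74  75  70  72  73  75  75  85  92  92  88
 21  27  26  29  24  24  25  22  23  27  24  26  27  26  25  21  27  26  26  28  30  88  79  75  80  88  88  94  94  88  91  97 102
 28  23  26  25  26  23  23  24  23  29  24  27  28  25  24  20  23  24  26  29  26  89 100  94  87  83  88  79  79  65  74 106 113
 25 
[... 2199 characters left out ...]
  37  36  36  32  30  30  32  32  25  25
 39  72  47  43  47  41  29  25  33  35  39  35  35  36  36  34  34  36  36  32  34  36  39  34  35  28  30  29  29  30  26  30  35
 37  78  54  38  43  46  40  25  37  37  37  33  34  35  37  37  35  37  44  35  36  35  35  29  28  26  26  26  28  25  24  29  36
 38  60  42  27  40  46  48  43  35  37  35  31  31  52  36  35  37  41  56  38  31  33  31  28  33  30  24  26  25  19  23  30  30
 63  36  26  25  29  36  56  60  32  35  36  37  33  49  42  40  36  36  52  32  30  26  27  24  27  21  24  27  26  26  26  27  24
 79  44  25  28  24  27  61  68  41  33  36  39  38  34  35  32  34  29  29  30  29  29  29  30  24  26  25  28  23  22  25  34  40
```

```bash

python3 -m crank '[[0,1.7,0,0,0,0,1],[0,1.7,0,0,0,0,1],[0,0,0,0,0,0,1],[-1.2,0,0,0,0,0,1],[-1.2,0,0,0,0,0,1]]' >/dev/null; python3 -c "
from h import *
hand()"
python3 -m crank '[[-0.5,0,0,0,0,0,1],[-0.5,0,0,0,0,0,1],[0,0,0,0,0,0,1]]' >/dev/null; python3 -c "
from h import *
hand()"
```

```text
t 9.075 hand local mm [-30.6  40.4] tipz 126.3 yaw of tool y rel 0.0 F [ 0.   0.1 -0.6] w 0.0005506839339699374
t 9.45 hand local mm [-21.6  40.3] tipz 126.1 yaw of tool y rel -0.0 F [-1.8  0.4  0.8] w 0.0005048175287590193
```

```bash

python3 -m crank '[[-0.5,0,0,0,0,0,1],[-0.5,0,0,0,0,0,1],[0,0,0,0,0,0,1]]' >/dev/null; python3 -c "
from h import *
hand()"
python3 -m crank '[[-0.5,0,0,0,0,0,1],[-0.5,0,0,0,0,0,1],[0,0,0,0,0,0,1]]' >/dev/null; python3 -c "
from h import *
hand()"
```

```text
t 9.825 hand local mm [-11.   40.5] tipz 126.3 yaw of tool y rel 0.0 F [-0.5 -0.1  0.7] w 0.00023347879002948033
t 10.2 hand local mm [-1.2 40.4] tipz 126.0 yaw of tool y rel 0.0 F [-0.2  0.1 -1. ] w 0.0004923591564800561
```

```bash

python3 -m crank '[[-0.4,0,0,0,0,0,1],[-0.3,0,0,0,0,0,1],[0,0,0,0,0,0,1]]' >/dev/null; python3 -c "
from h import *
hand()"
python3 -m crank '[[-0.3,0,0,0,0,0,1],[0,0,0,0,0,0,1]]' >/dev/null; python3 -c "
from h import *
hand()"
python3 -m crank '[[-0.2,0,0,0,0,0,1],[0,0,0,0,0,0,1]]' >/dev/null; python3 -c "
from h import *
hand()"
```

```text
t 10.575 hand local mm [ 5.5 40.4] tipz 126.2 yaw of tool y rel 0.0 F [-1.  0. -1.] w 0.0004730782522400681
t 10.825 hand local mm [ 7.8 40.4] tipz 126.0 yaw of tool y rel 0.0 F [-3.2 -0.6 -1.1] w 0.0008232821901261067
t 11.075 hand local mm [ 8.6 40.4] tipz 125.9 yaw of tool y rel 0.0 F [-5.2 -0.5  0.3] w 0.0006944620290885021
```

```bash

python3 -m crank '[[-0.2,0,0,0,0,0,1],[0,0,0,0,0,0,1]]' >/dev/null; python3 -c "
from h import *
hand()"
python3 -m crank '[[-0.2,0,0,0,0,0,1],[0,0,0,0,0,0,1]]' >/dev/null; python3 -c "
from h import *
hand()"
```

```text
t 11.325 hand local mm [ 9.1 40.4] tipz 125.8 yaw of tool y rel 0.0 F [-7.7 -0.6  1.2] w 0.0009376424791617328
t 11.575 hand local mm [ 9.7 40.4] tipz 125.7 yaw of tool y rel 0.0 F [-11.2   0.7   3.5] w 0.0005036032895735986
```

The lever is firmly on the end stop at 11 N. I'll back off aft, lift, clear the view and check.

```bash

python3 -m crank '[[0.5,0,0,0,0,0,1],[2,0,0,0,0,0,1],[2,0,-1,0,0,0,1],[0,0,-5,0,0,0,1],[0,0,-5,0,0,0,1]]' >/dev/null
python3 -m crank '[[2,5,0,0,0,0,1],[2,5,0,0,0,0,1],[2,5,0,0,0,0,1],[2,5,0,0,0,0,1],[0,5,0,0,0,0,1]]' >/dev/null
python3 -m crank '[[0,5,0,0,0,0,1],[0,0,0,0,0,0,1],[0,0,0,0,0,0,1]]' >/dev/null
python3 - <<'E'
from h import *
hand()
s=cams.camera('scene')[:,:,::-1];t=cams.camera('top')[:,:,::-1]
cv2.imwrite('pics/s9.png',s);cv2.imwrite('pics/t9.png',t)
w=lambda x,y,z:np.r_[C+Rl@np.array([x,y])/1000,z]
for k in((37,41,.133),(30,41,.134)): print(k,proj('scene',w(*k)),proj('top',w(*k)))
cv2.imwrite('pics/c9.png',np.hstack([cv2.resize(s[110:220,200:300],(436,480),interpolation=cv2.INTER_CUBIC),cv2.resize(t[195:275,190:250],(360,480),interpolation=cv2.INTER_CUBIC)]))
E
```

```text
t 13.2 hand local mm [-110.9  340. ] tipz 236.7 yaw of tool y rel 0.001 F [ 0.9 -0.1  0. ] w 0.0008086423054365648
(37, 41, 0.133) [244.32767845 143.20789509] [203.89983462 222.40931141]
(30, 41, 0.134) [242.38997223 144.04144545] [204.21319312 224.57457627]
```

View pics/c9.png

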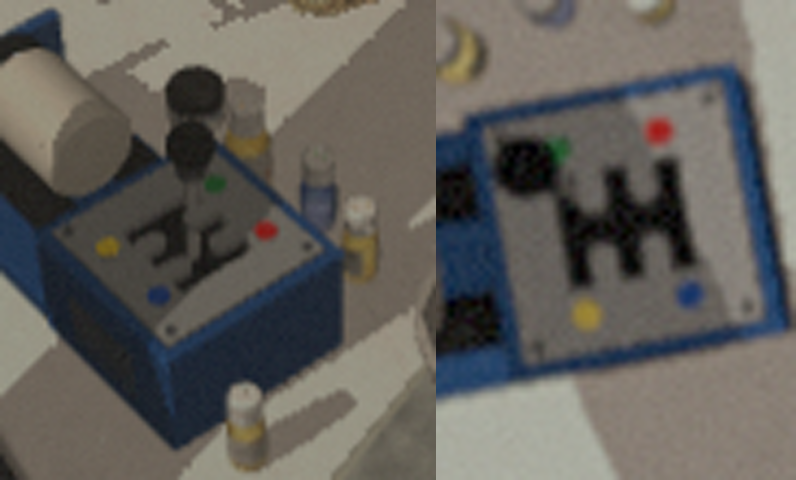

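The knob is in the green fore-left slot, at about scene (243.1,144.4) and top (205,222.5). The bystanders stand where they were. I'll check the depth with a mask.

```bash
python3 - <<'E'
from h import *
t=cv2.imread('pics/t9.png');g=t.max(2)
m=np.zeros(g.shape,'uint8');m[214:231,197:211]=(g[214:231,197:211]<55)*255
d=cv2.distanceTransform(m,cv2.DIST_L2,5);ys,xs=np.where(d>d.max()-.8);print('top',xs.mean(),ys.mean(),d.max(),loc(onz('top',(xs.mean(),ys.mean()),.133)))
print(loc(onz('top',(205,222.5),.133)),loc(onz('scene',(243.1,144.4),.133)))
for r in g[213:232,196:216]:print(*r)
s=cv2.imread('pics/s9.png').max(2)
for r in s[135:155,232:256]:print(*r)
E
```

```text
top 204.5 222.5 4.9968996 [36.4 39.2]
[36.1 37.6] [31.3 39.3]
112 90 95 82 88 83 83 77 77 82 80 72 76 72 77 85 89 84 92 97
82 80 77 75 76 80 81 81 74 79 82 86 85 88 95 93 100 100 102 96
68 77 74 75 77 83 82 84 88 91 99 104 101 100 99 102 101 102 101 100
80 79 85 74 79 84 100 96 97 102 99 102 101 99 101 99 101 101 102 99
81 84 95 90 76 78 79 80 79 82 81 91 87 91 96 87 99 103 98 101
77 87 88 87 56 59 52 44 37 38 50 54 75 92 88 80 92 96 100 103
77 78 86 92 58 24 15 0 10 10 10 35 35 79 86 89 86 100 100 104
78 84 81 82 51 14 21 0 31 16 7 29 24 48 87 88 92 99 102 99
74 76 80 63 38 28 0 23 21 3 21 12 14 40 81 96 96 95 99 101
76 83 81 60 26 22 7 19 27 14 11 10 19 30 64 87 101 102 102 102
72 81 79 55 25 5 8 29 25 4 20 18 5 22 53 87 88 94 100 105
56 81 78 60 34 13 7 22 10 22 14 19 4 29 57 78 75 91 104 98
48 75 85 81 43 21 20 20 16 15 21 21 11 29 55 74 67 83 100 104
46 72 81 79 74 62 31 17 11 18 19 27 34 34 50 71 76 89 102 101
37 74 75 88 90 88 64 52 41 48 58 73 77 60 53 59 66 85 98 101
36 74 81 87 97 97 94 88 80 78 86 95 96 78 45 28 50 76 97 103
25 63 79 82 91 104 100 95 99 101 95 103 105 90 4
[... 956 characters left out ...]
 30 30 31 28 31 25 29 32 27 37 63 63 59 58 53 89 101
30 27 28 34 47 69 47 33 26 27 34 32 30 29 32 27 48 73 68 61 60 61 60 80
31 32 43 48 58 58 61 54 31 27 29 25 29 25 28 37 66 73 73 72 60 60 59 58
40 44 60 61 64 63 72 74 41 33 34 29 30 33 37 54 74 73 71 74 70 63 60 58
52 57 58 65 75 73 72 72 48 37 37 37 41 35 42 61 65 70 69 72 72 71 62 62
60 64 64 75 73 73 72 72 60 37 41 42 44 43 45 63 62 67 69 68 73 73 74 63
64 73 73 72 76 74 74 74 75 58 46 52 57 56 62 67 65 66 66 66 72 73 72 73
72 75 70 74 74 74 73 74 72 73 61 70 69 68 71 66 67 65 65 69 74 72 73 77
73 75 73 71 73 73 73 71 74 72 64 73 77 69 72 63 65 67 68 68 70 74 74 75
72 72 69 74 72 71 74 73 73 72 61 76 75 69 71 70 69 71 68 72 76 72 75 71
```

```bash
python3 -c "
from rig import ticket
print(ticket.hand_in())"
```

```text
the job is handed in; nothing more can be done
None
```

I pushed the gear lever out of the middle lane, through the cross channel and into the green (fore-left) slot until it met the end stop at about 11 N. The hand is clear, the bottles around the gate look undisturbed in the last picture, and the job is handed in; no verdict came back.

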